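# Find the high spot of a cocked round mould and press it home

### The job

The round resin mould has gone into its locating ring cocked, so one part of its flat rim stands a few millimetres high. Take the round-nosed setting tool from the wooden block, feel lightly round the rim with its nose, only a few newtons a touch, to find the high spot, and press the rim down there and nowhere else, firmly but never above 30 N, until the mould is fully home. Then stand the tool back in its hole in the block, and leave the other moulds, the tub and the cup where they are.

Things in the scene. Friction and masses are not known exactly. Their poses are not given: they have to be found in the camera images.
- fixture: fixed seating fixture: a square aluminium plate 190 x 190 x 12 mm with a locating ring on it (inside diameter 154, outside 176, top 34 mm above the table). Origin at the centre of the plate's underside, z up, x and y along its edges. In the ring sits the mould, a cream resin disc 150 mm across and 36 mm thick; its top is a flat rim from 48 to 75 mm radius round a 12 mm deep hollow with a rosette
- seat (a point): point of the fixture on the ring's axis, 48 mm above the table: the height of the mould's rim once fully home. It does not move with the mould. The cocked mould leans about its lower edge on the side opposite the high spot: there the rim is at home height, and it rises evenly across the mould to the high spot, whose outer edge is 5 to 7 mm up. The high spot may lie in any direction
- mould (a joint): how far the mould leans, rad (not which way): 0.034 to 0.046 at the start, 0 fully home, a hard stop. Friction holds it where it is left. Touches up to 11 N do not move it; 13 to 19 N on the rim within 45 degrees of the high spot slides it down steadily to the stop, where the force climbs steeply. Elsewhere keep below 14 N: wedged resin chips. A nose coming down at over 15 mm/s strikes too hard
- tool: loose setting tool, 130 mm long, 0.12 kg, upright in the block, nose down: white nylon nose and steel shank (16 mm across, 50 mm long together), steel collar (30 mm across, 7 mm thick) resting on the block's top, round dark wooden handle (24 mm across, 73 mm long). Origin at the tip of the nose, z up along the handle
- tool_grip (a point): point on the tool's axis in the handle, 102 mm above the tip of the nose and 28 mm below the handle's end: where to grip it
- tool_nose (a point): tip of the tool's round nose (8 mm radius)
- block: fixed wooden tool block 100 x 64 x 55 mm (x, y, z); origin at the centre of its underside. It stands to the left or the right of the fixture. It has the tool's hole and two small empty ones
- hole (a point): centre of the mouth of the tool's through hole (21 mm across) in the block's top, 55 mm above the table, 24 mm from the block's centre toward its -x end. With the tool home, the nose is 5 mm above the table under this point
- tub: bystander: loose white plastic jar with lid, 84 mm across, 95 mm tall, on the other side of the fixture from the block; origin at the centre of its underside
- heart_mould: bystander: loose square cream mould 90 x 90 x 24 mm, far left; origin at the centre of its underside
- bar_mould: bystander: loose oblong cream mould 100 x 160 x 24 mm, beyond the fixture; origin at the centre of its underside
- round_mould: bystander: loose small round cream mould 90 mm across, 28 mm tall, beyond the fixture; origin at the centre of its underside
- cup: bystander: loose white plastic mixing cup 76 mm across, 85 mm tall, far right; origin at the centre of its underside
Not all that is in view belongs to the job. What is shaped like the tool but red is not meant.

How it is judged (in metres and radians):
On the way, in this order (a step that is already met when the one before it is completed fails the run):
1. the setting tool is out of the block (height (world z) of tool_nose above 0.065 m), for 0.1 s.
2. the nose has lightly touched the rim somewhere off the high spot while the mould is still cocked (contact force between tool and fixture above 0.3 N and not (contact force between tool and mould_c0 above 0.5 N or contact force between tool and mould_c1 above 0.5 N or contact force between tool and mould_c2 above 0.5 N or contact force between tool and mould_c18 above 0.5 N or contact force between tool and mould_c19 above 0.5 N) and horizontal distance between tool_nose and seat between 0.044 and 0.077 m and value of joint mould above 0.028 rad), for 0.02 s.
3. the mould is pressed fully home with the nose on the high part of the rim ((contact force between tool and mould_c0 above 1 N or contact force between tool and mould_c1 above 1 N or contact force between tool and mould_c2 above 1 N or contact force between tool and mould_c18 above 1 N or contact force between tool and mould_c19 above 1 N) and value of joint mould below 0.01 rad), for 0.05 s.
At the end, for the whole second after the job is handed in: the mould lies flat in its seat (leaning less than 0.010 rad, that is its highest edge less than 1.5 mm up), and the setting tool stands at rest in its hole in the block, on its collar: nose within 6 mm of the hole's axis and less than 12 mm above the table, upright within 0.12 rad (value of joint mould below 0.01 rad and horizontal distance between tool_nose and hole below 0.006 m and height (world z) of tool_nose below 0.012 m and angle between tool_nose's own z axis and vertical below 0.12 rad and linear speed of tool below 0.02 m/s); the robot touches nothing.
It fails at once if the tool presses with more than 14 N on the mould or fixture anywhere but on the high part of its rim (within 45 degrees either side of the high spot) (contact force between tool and fixture above 14 N and not (contact force between tool and mould_c0 above 0.5 N or contact force between tool and mould_c1 above 0.5 N or contact force between tool and mould_c2 above 0.5 N or contact force between tool and mould_c18 above 0.5 N or contact force between tool and mould_c19 above 0.5 N)).
It fails at once if the tool presses with more than 30 N on the mould or fixture (contact force between tool and fixture above 30 N).
It fails at once if the gripper or arm touches the mould or fixture instead of the tool (contact force between any of the fingers, the arm and fixture above 2 N).
It fails at once if another mould, the tub or the cup is shifted by more than 25 mm (distance of any of tub, heart_mould, bar_mould, round_mould, cup from where it was at the start of the episode above 0.025 m).
It also fails if it takes over 72 s, if anything falls off the work surface, if the arm or the gripper's body presses on something with over 40 N, if the wrist force passes 120 N, or if a joint passes its speed limit or range.

### The arm

A 6-joint arm with a two-finger parallel gripper is mounted at the origin on the work surface. World frame = base frame: x ahead of the robot, y to its left, z up, the work surface at z = 0. Lengths are in m, angles in degrees, forces in N, time in s.
With the tool pointing down it reaches from about 0.4 to 0.825 m from the base axis. Payload 7 kg.
Tool frame: the origin (TCP) lies at the very end of the fingers, on their centre line; the grasp point (between the pads) lies 19 mm behind it (ctrl.pinch_z is the distance from the TCP to the grasp point, in m); z points along the fingers, x is the direction in which the jaws open and shut, and the axes are right-handed (so a half turn about z gives the same grasp; the last joint's range is limited). The gripper opens to 88 mm and grips with 3 to 60 N. Pads are 19 mm wide; open, the fingers measure 130 mm over their backs; the gripper's body (78 mm by 193 mm) begins 47 mm behind the grasp point.
Start: joints at [-47.492, 20.546, 0.682, 0, -70.136, -16.507], TCP at [0.296, -0.607, 0.227] pointing down, gripper open.
Joint ranges: [-176.03, 176.03], [-82.01, 121.73], [-58.28, 71.71], [-173.87, 95.51], [-174.79, -0.11], [-173.66, 173.66]. Speed limits (degrees/s): [136.94, 136.94, 172.46, 180, 180, 180].

### API

Orientations are given as [roll, pitch, yaw] about the fixed x, y, z axes, in that order (R = Rz(yaw) Ry(pitch) Rx(roll)).
In Python, from plant import ctrl gives the robot as it stands.
- The arm moves only by the tool carry_out, never from a script. Its argument "increments" is a list of rows, each a list of 7 numbers: the turn, a rotation vector about the world's x, y, z in degrees, then the shift along the world's x, y, z in mm, then the closure, from 0 (fully open) to 1 (shut). In form: [[ax, ay, az, dx, dy, dz, grip], ...]. A call has 1 to 20 rows; each row is the pose to reach, as a shift and turn from the pose commanded when the call began; what a row does not reach only later rows make up. A row lasts 1/8 s, in which the tool goes at most 62.5 mm and 10.7 degrees, less where a joint would pass 70% of its speed; a pose out of reach is approached as far as the arm can. A call with a gripper value outside its range is refused whole. The fingers move at their own pace and stop on an object; the grip force is fixed at half the most. Time passes only in rows, so rows that repeat a pose let the fingers close. It gives the time, the measured TCP pose, the force and the opening at its end, in the units of the state.
- ctrl.get_obs(): the state, without advancing time (a new reading comes with each control period).
- ctrl.snapshot(name): name is "side" or "top"; returns a dict with "pixels" (400x640x3 uint8, blue, green, red), "intrinsics" (3x3 intrinsics, pixels), "rvec" (rotation vector, rad) and "tvec" (3), from world to camera coordinates, as OpenCV has them. Camera axes: x right, y down, z forward; pixel columns grow to the right and rows downward; lengths in m; the calibration is good to about 2 mm. A picture is of the moment at which its call begins. There is no depth.
- ctrl.close_job(): hands the job in, once; it reports no verdict.
Trained networks look in a picture, given as the dict that the camera call returned (one of the last four; its "shot" number tells which), for a name from the list of things; names that differ only in an ending like _2 or _b are one class to them, and where a whole thing is asked for, a point or a joint stands for the part that bears it (a point fixed in the world has none). Each returns a list of dicts, best first, with "confidence" (0 to 1); they miss things now and then, are a little off and sometimes report something else, mostly with a low value. They report only what shows in the picture. A call takes as long as a camera call. They do not tell look-alikes from the thing itself.
- ctrl.search_frame(picture, label): "centre" ([x, y, z] in m, in world coordinates, good to about 4 mm: the middle of the surface that is visible of it).
- ctrl.outline_of(picture, label): "pixels" (400x640 bool, what is visible of it).
The state is a dict: "clock": time; "joint_pos": joint angles; "qvel": joint speeds; "tau": joint torques, N m; "tool_pos": TCP position; "orientation": TCP orientation; "force": force on the tool from outside, world axes, zero at the start; "moment": the same for the moment, N m; "opening": finger opening in m.
Only numpy, scipy, OpenCV 4.12 (cv2) and the standard library are available. Lean on these libraries where they do the work, as an engineer would, in place of code of your own. Each camera call takes 0.05 s, during which the arm holds its last target. There are 200 camera calls.

## Working session

There is one attempt and no reset: what is moved stays moved. The work goes in short steps, Python scripts to look and compute and a tool call to move; the robot and the scene stay as the last step left them, time stands still between calls to the robot, and variables do not carry over. Pictures are saved under pics/ and viewed, about 8 in all and at most 12, crops included, and the job is handed in when it is done.

Besides the shell and the picture viewer there is one more tool, called after "Emit:" by a JSON object that holds its "method" and its "body". carry_out: Moves the arm, as the interface text tells. Its arguments: {"type":"object","properties":{"increments":{"type":"array"}},"required":["increments"]}

```bash
mkdir -p pics
cat > h.py <<'E'
from plant import ctrl
import numpy as np, cv2
def proj(s,P):
    return cv2.projectPoints(np.float64(P).reshape(-1,3),np.float64(s["rvec"]),np.float64(s["tvec"]),np.float64(s["intrinsics"]),None)[0][:,0]
def ray(s,uv,z):
    R=cv2.Rodrigues(np.float64(s["rvec"]))[0];t=np.float64(s["tvec"]).ravel()
    C=-R.T@t; d=R.T@np.linalg.inv(np.float64(s["intrinsics"]))@np.array([uv[0],uv[1],1.]); return C+d*(z-C[2])/d[2]
E
python3 - <<'E'
from h import *
o=ctrl.get_obs();print({k:np.round(v,3) for k,v in o.items()},ctrl.pinch_z)
ims=[]
for n in("top","side"):
    s=ctrl.snapshot(n);ims.append(s["pixels"])
    cv2.imwrite(f"pics/{n}0.png",s["pixels"])
    for l in("tool","block","fixture","mould","tub","cup"):
        for d in ctrl.search_frame(s,l)[:3]: print(n,l,round(d["confidence"],2),np.round(d["centre"],3),proj(s,d["centre"]).round())
E
```

```text
{'clock': np.float64(0.0), 'joint_pos': array([-4.7494e+01,  2.0590e+01,  6.3300e-01, -2.0000e-02, -7.0136e+01,
       -1.6505e+01]), 'qvel': array([ 0.09 , -0.047, -0.095, -0.047, -0.113, -0.061]), 'tau': array([-1.0000e-03, -5.8272e+01,  2.9307e+01,  6.9970e+00,  7.0000e-03,
       -0.0000e+00]), 'tool_pos': array([ 0.296, -0.606,  0.226]), 'orientation': array([-1.79991e+02, -9.50000e-02,  1.15994e+02]), 'force': array([-0.054, -0.472,  1.194]), 'moment': array([-0.015, -0.02 , -0.023]), 'opening': np.float64(0.087)} 0.0188
top tool 0.76 [ 0.374 -0.228  0.107] [[415. 295.]]
top tool 0.75 [ 0.468 -0.259  0.114] [[430. 249.]]
top tool 0.17 [ 0.602 -0.033  0.05 ] [[322. 189.]]
top block 0.76 [ 0.49  -0.244  0.054] [[414. 240.]]
top fixture 0.64 [ 0.604 -0.031  0.047] [[321. 188.]]
top mould 0.84 [ 0.605 -0.034  0.052] [[322. 188.]]
top mould 0.28 [ 0.467 -0.259  0.116] [[430. 250.]]
top tub 0.41 [ 0.606 -0.037  0.046] [[324. 188.]]
top cup 0.63 [ 0.703 -0.356  0.051] [[458. 150.]]
side tool 0.66 [ 0.462 -0.255  0.098] [[412. 162.]]
side tool 0.62 [ 0.367 -0.228  0.081] [[442. 186.]]
side fixture 0.86 [ 0.588 -0.007  0.036] [[319. 216.]]
side fixture 0.35 [0.492 0.278 0.075] [[279. 306.]]
side mould 0.86 [ 0.604 -0.025  0.046] [[317. 206.]]
side mould 0.37 [ 0.59  -0.007  0.036] [[318. 216.]]
side cup 0.89 [ 0.693 -0.327  0.056] [[349. 134.]]
side cup 0.18 [ 0.463 -0.254  0.103] [[412. 160.]]
```

View pics/top0.png

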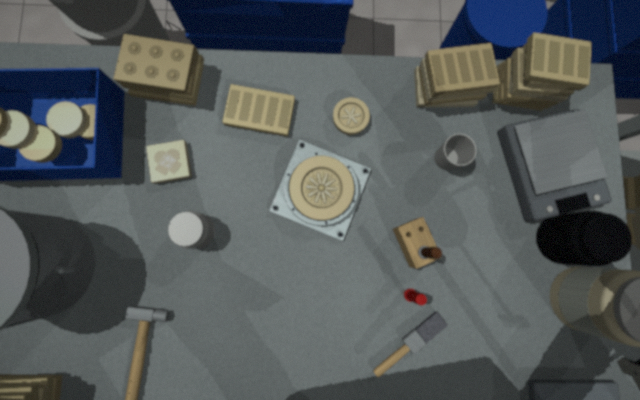

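View pics/side0.png

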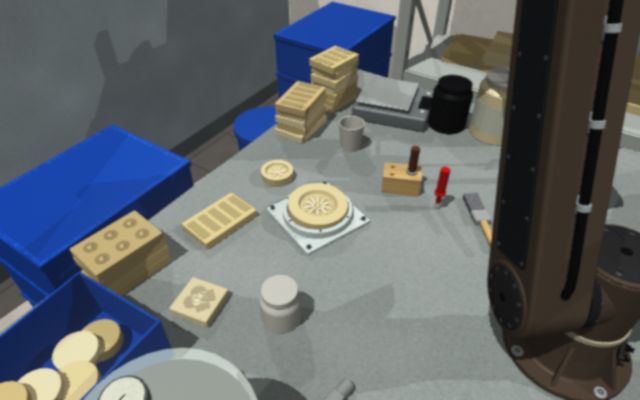

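The view is from the front, with +x up and +y left in the top picture. Two things look like the tool. The dark-wood handle stands in the block (top 430,250; side 413,160), and a red look-alike stands on its own (top 417,297; side 442,186). I choose the wooden one. Next I fit models to the masks.

```bash
cat > fit.py <<'E'
from h import *
from scipy.optimize import minimize
S=[ctrl.snapshot("top"),ctrl.snapshot("side")]
a=np.linspace(0,2*np.pi,40)
def circ(x,y,z,r): return np.c_[x+r*np.cos(a),y+r*np.sin(a),0*a+z]
def box(x,y,w,lx,ly,z0,z1):
    c,s=np.cos(w),np.sin(w)
    return np.array([[x+c*i*lx/2-s*j*ly/2,y+s*i*lx/2+c*j*ly/2,z] for i in(-1,1) for j in(-1,1) for z in(z0,z1)])
def hulls(s,parts,F=4):
    m=np.zeros((400*F,640*F),np.uint8)
    for P in parts: cv2.fillConvexPoly(m,np.int32(np.round((cv2.convexHull(np.float32(proj(s,P)))+.5)*F)),1)
    return cv2.resize(m.astype(np.float32),(640,400),interpolation=cv2.INTER_AREA)
def mask(s,l,near):
    r=ctrl.outline_of(s,l); 
    if not r: return None
    p=proj(s,near)[0]; 
    def d(q): v,u=np.nonzero(q["pixels"]); return np.hypot(u.mean()-p[0],v.mean()-p[1])
    q=min(r,key=d); print(l,round(q["confidence"],2),"off",round(d(q),1),q["pixels"].sum()); return q["pixels"].astype(np.float32)
def fit(model,x0,ms,step):
    def c(x): return sum(np.abs(hulls(s,model(x))-m).sum() for s,m in ms)
    r=minimize(c,x0,method="Nelder-Mead",options=dict(initial_simplex=np.vstack([x0]+[np.array(x0)+np.eye(len(x0))[i]*step[i] for i in range(len(x0))]),xatol=1e-4,fatol=.1))
    print(np.round(r.x,4),"resid",round(r.fun,1),"of",[int(m.sum()) for _,m in ms]); return r.x
T=lambda x:[np.vstack([circ(x[0],x[1],.062,.012),circ(x[0],x[1],.135,.012)]),np.vstack([circ(x[0],x[1],.055,.015),circ(x[0],x[1],.062,.015)])]
B=lambda x:[box(*x,.1,.064,0,.055)]+T((x[0]-.024*np.cos(x[2]),x[1]-.024*np.sin(x[2])))
F=lambda x:[box(*x,.19,.19,0,.012),np.vstack([circ(x[0],x[1],.012,.088),circ(x[0],x[1],.034,.088)]),np.vstack([circ(x[0],x[1],.034,.075),circ(x[0],x[1],.051,.075)])]
mt=[mask(s,"tool",[.465,-.257,.1]) for s in S]; mb=[mask(s,"block",[.49,-.245,.04]) for s in S]; mf=[mask(s,"fixture",[.604,-.03,.03]) for s in S]
mm=[mask(s,"mould",[.604,-.03,.05]) for s in S]
for ss in ([0],[1],[0,1]):
    print("cams",ss)
    t=fit(T,[.465,-.257],[(S[i],mt[i]) for i in ss if mt[i] is not None],[.01,.01])
    f=fit(F,[.604,-.03,np.radians(65)],[(S[i],np.maximum(mf[i],mm[i])) for i in ss],[.01,.01,.1])
    q=[(S[i],np.maximum(mb[i],mt[i])) for i in ss if mb[i] is not None and mt[i] is not None]
    if q: b=fit(B,[.49,-.245,np.radians(25)],q,[.01,.01,.2]); print("hole",b[:2]-.024*np.array([np.cos(b[2]),np.sin(b[2])]))
out=[]
for i,s in enumerate(S):
    im=cv2.resize(s["pixels"],None,fx=4,fy=4,interpolation=cv2.INTER_CUBIC)
    for P in T(t)+[box(*b,.1,.064,.0,.055)]:
        cv2.polylines(im,[np.int32((cv2.convexHull(np.float32(proj(s,P)))+.5)*4)],True,(0,255,0),1)
    u,v=np.int32(proj(s,[t[0],t[1],.08])[0]*4); out.append(cv2.convertScaleAbs(im[v-200:v+200,u-200:u+200],alpha=1.6))
cv2.imwrite("pics/crop1.png",np.hstack(out))
E
python3 fit.py
```

```text
tool 0.47 off 2.5 244
tool 0.72 off 1.3 263
block 0.87 off 1.8 1207
block 0.77 off 2.9 1048
fixture 0.89 off 0.2 6147
fixture 0.64 off 5.8 4291
mould 0.48 off 1.2 6199
mould 0.96 off 2.6 2245
cams [0]
[ 0.4642 -0.2649] resid 41.4 of [244]
[ 0.6094 -0.0315  1.1989] resid 93.4 of [6240]
[ 0.486  -0.2555  0.3984] resid 114.2 of [1449]
hole [ 0.46389236 -0.2648373 ]
cams [1]
[ 0.4653 -0.2677] resid 40.2 of [263]
[ 0.6126 -0.0342  1.1914] resid 135.4 of [4291]
[ 0.4886 -0.2592  0.4139] resid 85.2 of [1295]
hole [ 0.46661634 -0.2688044 ]
cams [0, 1]
[ 0.4642 -0.2652] resid 85.0 of [244, 263]
[ 0.6097 -0.0324  1.1951] resid 310.5 of [6240, 4291]
[ 0.4871 -0.2566  0.4094] resid 221.9 of [1449, 1295]
hole [ 0.46503519 -0.26612564]
```

View pics/crop1.png

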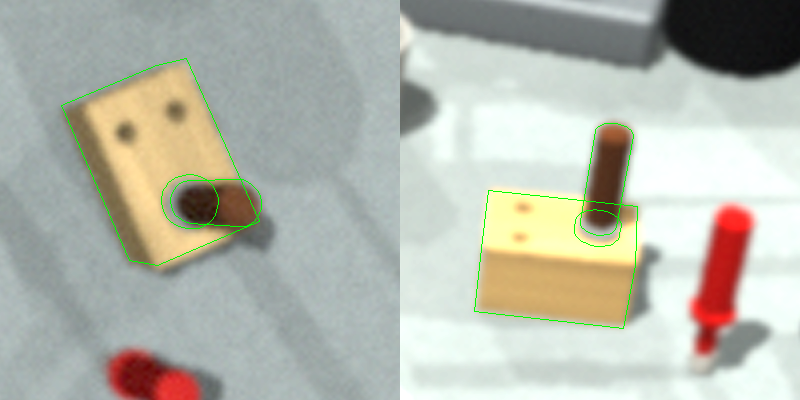

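The crop shows the dark-wood handle in the block at left (225,205) and right (605,170). The red tool stands apart. The fits put the hole at about (0.465, -0.266) and the ring at about (0.610, -0.032). I move above the tool.

Emit:
{"method": "carry_out", "body": {"increments": [[0, 0, 0, 40, 80, 0, 0], [0, 0, 0, 80, 160, 0, 0], [0, 0, 0, 120, 240, 0, 0], [0, 0, 0, 155, 315, 0, 0], [0, 0, 0, 169, 340, 0, 0], [0, 0, 0, 169, 340, -30, 0], [0, 0, 0, 169, 340, -50, 0], [0, 0, 0, 169, 340, -50, 0], [0, 0, 0, 169, 340, -50, 0], [0, 0, 0, 169, 340, -50, 0]]}}

```text
clock: 2.45
tool_pos: [0.4651, -0.2677, 0.1776]
orientation: [179.9, 0.1, 115.9]
force: [-0.1, 0.1, 1.0]
opening: 0.0873
```

Run:
```python
from h import *
o=ctrl.get_obs();print(o["tool_pos"],o["orientation"],o["force"],o["clock"])
out=[]
for n in("top","side"):
    s=ctrl.snapshot(n); im=cv2.resize(s["pixels"],None,fx=4,fy=4,interpolation=cv2.INTER_CUBIC)
    u,v=np.int32(proj(s,[.465,-.266,.12])[0]*4); out.append(cv2.convertScaleAbs(im[v-200:v+200,u-200:u+200],alpha=1.6))
cv2.imwrite("pics/crop2.png",np.hstack(out))
```

```text
[ 0.4651008  -0.26768135  0.17763926] [1.79934087e+02 6.61439492e-02 1.15932314e+02] [-0.07883709  0.05962576  1.00430147] 2.45
```

View pics/crop2.png

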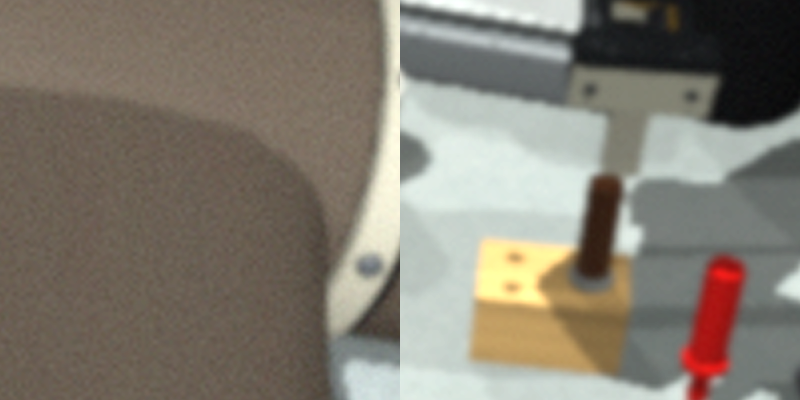

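The side view shows the open jaws astride the handle. I descend and close.

Emit:
{"method": "carry_out", "body": {"increments": [[0, 0, 0, 0, 1, -15, 0], [0, 0, 0, 0, 1, -30, 0], [0, 0, 0, 0, 1, -45, 0], [0, 0, 0, 0, 1, -60, 0], [0, 0, 0, 0, 1, -75, 0], [0, 0, 0, 0, 1, -88, 0], [0, 0, 0, 0, 1, -88, 0], [0, 0, 0, 0, 1, -88, 0], [0, 0, 0, 0, 1, -88, 0]]}}

```text
clock: 3.68
tool_pos: [0.4653, -0.2658, 0.0892]
orientation: [179.9, 0.0, 116.0]
force: [0.6, 1.0, 0.9]
opening: 0.0875
```

Emit:
{"method": "carry_out", "body": {"increments": [[0, 0, 0, 0, 0, 0, 0.5], [0, 0, 0, 0, 0, 0, 1], [0, 0, 0, 0, 0, 0, 1], [0, 0, 0, 0, 0, 0, 1], [0, 0, 0, 0, 0, 0, 1], [0, 0, 0, 0, 0, 0, 1], [0, 0, 0, 0, 0, 0, 1], [0, 0, 0, 0, 0, 0, 1]]}}

```text
clock: 4.68
tool_pos: [0.4649, -0.2657, 0.0885]
orientation: [-180.0, -0.0, 116.0]
force: [-0.6, -0.2, -1.1]
opening: 0.0236
```

Emit:
{"method": "carry_out", "body": {"increments": [[0, 0, 0, 0, 0, 10, 1], [0, 0, 0, 0, 0, 22, 1], [0, 0, 0, 0, 0, 34, 1], [0, 0, 0, 0, 0, 46, 1], [0, 0, 0, 0, 0, 58, 1], [0, 0, 0, 0, 0, 70, 1], [0, 0, 0, 0, 0, 85, 1], [0, 0, 0, 0, 0, 100, 1], [0, 0, 0, 0, 0, 100, 1], [0, 0, 0, 0, 0, 100, 1], [0, 0, 0, 0, 0, 100, 1]]}}

```text
clock: 6.05
tool_pos: [0.4645, -0.2656, 0.1879]
orientation: [-179.9, -0.0, 116.0]
force: [0.2, 0.2, -0.6]
opening: 0.0237
```

Run:
```python
from h import *
o=ctrl.get_obs();p=o["tool_pos"];print(p,o["orientation"],o["force"],o["clock"])
s=ctrl.snapshot("side"); im=cv2.resize(s["pixels"],None,fx=4,fy=4,interpolation=cv2.INTER_CUBIC)
a=np.linspace(0,2*np.pi,30)
n=p-[0,0,.0835]
for z0,z1,r in((0.008,.05,.008),(.05,.057,.015),(.057,.13,.012)):
    P=np.array([[n[0]+r*np.cos(t),n[1]+r*np.sin(t),n[2]+z] for z in(z0,z1) for t in a])
    cv2.polylines(im,[np.int32((cv2.convexHull(np.float32(proj(s,P)))+.5)*4)],True,(0,255,0),1)
u,v=np.int32(proj(s,n)[0]*4); im=im[v-300:v+200,u-250:u+250]
cv2.imwrite("pics/crop3.png",cv2.convertScaleAbs(im,alpha=1.6))
```

```text
[ 0.46449513 -0.26555483  0.18790502] [-1.79949534e+02 -4.63941034e-02  1.15995863e+02] [ 0.18027845  0.15950422 -0.5936756 ] 6.05
```

View pics/crop3.png

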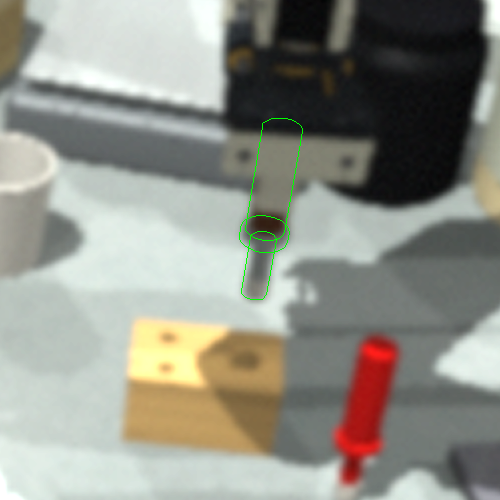

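The tool hangs upright in the jaws where I expected it, with the nose at about (255,298) in the crop. The empty hole is at (245,360). I move over rim point A, at 240° and 61.5 mm radius.

Emit:
{"method": "carry_out", "body": {"increments": [[0, 0, 0, 20, 30, 0, 1], [0, 0, 0, 40, 63, 0, 1], [0, 0, 0, 60, 95, 0, 1], [0, 0, 0, 80, 127, 0, 1], [0, 0, 0, 100, 159, 0, 1], [0, 0, 0, 114, 181, 0, 1], [0, 0, 0, 114, 181, -15, 1], [0, 0, 0, 114, 181, -30, 1], [0, 0, 0, 114, 181, -44, 1], [0, 0, 0, 114, 181, -44, 1], [0, 0, 0, 114, 181, -44, 1], [0, 0, 0, 114, 181, -44, 1]]}}

```text
clock: 7.6
tool_pos: [0.5793, -0.0848, 0.1452]
orientation: [179.9, 0.0, 116.0]
force: [-0.6, -0.1, -1.2]
opening: 0.0234
```

Emit:
{"method": "carry_out", "body": {"increments": [[0, 0, 0, 0, 0, -1, 1], [0, 0, 0, 0, 0, -2, 1], [0, 0, 0, 0, 0, -3, 1], [0, 0, 0, 0, 0, -4, 1], [0, 0, 0, 0, 0, -5, 1], [0, 0, 0, 0, 0, -6, 1], [0, 0, 0, 0, 0, -6, 1], [0, 0, 0, 0, 0, -6, 1]]}}

```text
clock: 8.6
tool_pos: [0.5789, -0.0847, 0.1386]
orientation: [180.0, 0.0, 116.0]
force: [-0.4, -0.3, -1.6]
opening: 0.0235
```

Emit:
{"method": "carry_out", "body": {"increments": [[0, 0, 0, 0, 0, -0.5, 1], [0, 0, 0, 0, 0, -1, 1], [0, 0, 0, 0, 0, -1, 1], [0, 0, 0, 0, 0, -1, 1]]}}

```text
clock: 9.1
tool_pos: [0.5789, -0.0847, 0.1376]
orientation: [-180.0, 0.0, 116.0]
force: [0.1, -0.1, -1.2]
opening: 0.0234
```

Emit:
{"method": "carry_out", "body": {"increments": [[0, 0, 0, 0, 0, -0.5, 1], [0, 0, 0, 0, 0, -1, 1], [0, 0, 0, 0, 0, -1, 1], [0, 0, 0, 0, 0, -1, 1]]}}

```text
clock: 9.6
tool_pos: [0.5789, -0.0847, 0.1366]
orientation: [180.0, 0.0, 116.0]
force: [0.6, -0.4, -0.7]
opening: 0.0234
```

Emit:
{"method": "carry_out", "body": {"increments": [[0, 0, 0, 0, 0, -0.5, 1], [0, 0, 0, 0, 0, -1, 1], [0, 0, 0, 0, 0, -1, 1], [0, 0, 0, 0, 0, -1, 1]]}}

```text
clock: 10.1
tool_pos: [0.5789, -0.0847, 0.1356]
orientation: [180.0, 0.0, 116.0]
force: [0.8, -0.9, -0.9]
opening: 0.0236
```

Emit:
{"method": "carry_out", "body": {"increments": [[0, 0, 0, 0, 0, -0.5, 1], [0, 0, 0, 0, 0, -1, 1], [0, 0, 0, 0, 0, -1, 1], [0, 0, 0, 0, 0, -1, 1]]}}

```text
clock: 10.6
tool_pos: [0.5789, -0.0847, 0.1346]
orientation: [180.0, -0.0, 116.0]
force: [0.7, 0.3, -1.6]
opening: 0.0236
```

Emit:
{"method": "carry_out", "body": {"increments": [[0, 0, 0, 0, 0, -0.5, 1], [0, 0, 0, 0, 0, -1, 1], [0, 0, 0, 0, 0, -1, 1], [0, 0, 0, 0, 0, -1, 1]]}}

```text
clock: 11.1
tool_pos: [0.5789, -0.0847, 0.1336]
orientation: [-180.0, -0.0, 116.0]
force: [0.7, -0.4, -0.7]
opening: 0.0234
```

Emit:
{"method": "carry_out", "body": {"increments": [[0, 0, 0, 0, 0, -0.5, 1], [0, 0, 0, 0, 0, -1, 1], [0, 0, 0, 0, 0, -1, 1], [0, 0, 0, 0, 0, -1, 1]]}}

```text
clock: 11.6
tool_pos: [0.5789, -0.0847, 0.1326]
orientation: [180.0, 0.0, 116.0]
force: [0.4, 0.5, -0.8]
opening: 0.0238
```

Emit:
{"method": "carry_out", "body": {"increments": [[0, 0, 0, 0, 0, -0.4, 1], [0, 0, 0, 0, 0, -0.7, 1], [0, 0, 0, 0, 0, -0.7, 1], [0, 0, 0, 0, 0, -0.7, 1]]}}

```text
clock: 12.1
tool_pos: [0.579, -0.0847, 0.1322]
orientation: [180.0, 0.0, 116.0]
force: [-0.6, -0.0, 4.5]
opening: 0.0237
```

Contact at A: 5.5 N with the nose at about 48.7 mm, so A is close to the low side and the high spot should lie near 60°. The contact is stiff, about 18 N/mm. Next is rim point B at 0°.

Emit:
{"method": "carry_out", "body": {"increments": [[0, 0, 0, 0, 0, 6, 1], [0, 0, 0, 0, 0, 15, 1], [0, 0, 0, 25, 14, 17, 1], [0, 0, 0, 50, 28, 17, 1], [0, 0, 0, 75, 42, 17, 1], [0, 0, 0, 92.5, 52.7, 15, 1], [0, 0, 0, 92.5, 52.7, 12, 1], [0, 0, 0, 92.5, 52.7, 10, 1], [0, 0, 0, 92.5, 52.7, 9, 1], [0, 0, 0, 92.5, 52.7, 8, 1], [0, 0, 0, 92.5, 52.7, 7, 1], [0, 0, 0, 92.5, 52.7, 6, 1], [0, 0, 0, 92.5, 52.7, 6, 1], [0, 0, 0, 92.5, 52.7, 6, 1], [0, 0, 0, 92.5, 52.7, 6, 1]]}}

```text
clock: 13.98
tool_pos: [0.6714, -0.032, 0.1379]
orientation: [180.0, 0.0, 116.0]
force: [-0.2, -0.3, -1.8]
opening: 0.0235
```

Emit:
{"method": "carry_out", "body": {"increments": [[0, 0, 0, 0, 0, -0.4, 1], [0, 0, 0, 0, 0, -0.7, 1], [0, 0, 0, 0, 0, -0.7, 1], [0, 0, 0, 0, 0, -0.7, 1]]}}

```text
clock: 14.48
tool_pos: [0.6714, -0.032, 0.1372]
orientation: [180.0, 0.0, 116.0]
force: [0.3, -0.2, -1.5]
opening: 0.0236
```

Emit:
{"method": "carry_out", "body": {"increments": [[0, 0, 0, 0, 0, -0.3, 1], [0, 0, 0, 0, 0, -0.5, 1], [0, 0, 0, 0, 0, -0.5, 1], [0, 0, 0, 0, 0, -0.5, 1]]}}

```text
clock: 14.98
tool_pos: [0.6715, -0.032, 0.1369]
orientation: [180.0, 0.0, 116.0]
force: [-0.5, -0.2, 2.2]
opening: 0.0238
```

B touches at 53.4 mm, which is high. A and B together suggest a high spot of about 30–50°. I touch at 90° (C), where equal heights would mean 45°.

Emit:
{"method": "carry_out", "body": {"increments": [[0, 0, 0, 0, 0, 6, 1], [0, 0, 0, 0, 0, 12, 1], [0, 0, 0, -20, 20, 12, 1], [0, 0, 0, -40, 40, 12, 1], [0, 0, 0, -61.5, 61.5, 10, 1], [0, 0, 0, -61.5, 61.5, 7, 1], [0, 0, 0, -61.5, 61.5, 5, 1], [0, 0, 0, -61.5, 61.5, 4, 1], [0, 0, 0, -61.5, 61.5, 3, 1], [0, 0, 0, -61.5, 61.5, 2, 1], [0, 0, 0, -61.5, 61.5, 1.3, 1], [0, 0, 0, -61.5, 61.5, 1.3, 1], [0, 0, 0, -61.5, 61.5, 1.3, 1]]}}

```text
clock: 16.6
tool_pos: [0.6099, 0.0295, 0.138]
orientation: [180.0, 0.0, 116.0]
force: [0.1, -0.1, -1.7]
opening: 0.0237
```

Emit:
{"method": "carry_out", "body": {"increments": [[0, 0, 0, 0, 0, -0.3, 1], [0, 0, 0, 0, 0, -0.6, 1], [0, 0, 0, 0, 0, -0.6, 1], [0, 0, 0, 0, 0, -0.6, 1]]}}

```text
clock: 17.1
tool_pos: [0.6099, 0.0295, 0.1374]
orientation: [180.0, 0.0, 116.0]
force: [0.3, -0.5, -1.3]
opening: 0.0238
```

Emit:
{"method": "carry_out", "body": {"increments": [[0, 0, 0, 0, 0, -0.3, 1], [0, 0, 0, 0, 0, -0.5, 1], [0, 0, 0, 0, 0, -0.5, 1], [0, 0, 0, 0, 0, -0.5, 1]]}}

```text
clock: 17.6
tool_pos: [0.6099, 0.0295, 0.1368]
orientation: [-180.0, -0.0, 116.0]
force: [0.2, -0.2, -1.3]
opening: 0.0232
```

Emit:
{"method": "carry_out", "body": {"increments": [[0, 0, 0, 0, 0, -0.3, 1], [0, 0, 0, 0, 0, -0.5, 1], [0, 0, 0, 0, 0, -0.5, 1], [0, 0, 0, 0, 0, -0.5, 1]]}}

```text
clock: 18.1
tool_pos: [0.6099, 0.0295, 0.1364]
orientation: [180.0, -0.0, 116.0]
force: [0.3, -0.1, -1.2]
opening: 0.0237
```

Emit:
{"method": "carry_out", "body": {"increments": [[0, 0, 0, 0, 0, -0.3, 1], [0, 0, 0, 0, 0, -0.5, 1], [0, 0, 0, 0, 0, -0.5, 1], [0, 0, 0, 0, 0, -0.5, 1]]}}

```text
clock: 18.6
tool_pos: [0.6099, 0.0295, 0.1359]
orientation: [180.0, -0.0, 116.0]
force: [0.8, -0.4, -1.1]
opening: 0.0235
```

Emit:
{"method": "carry_out", "body": {"increments": [[0, 0, 0, 0, 0, -0.3, 1], [0, 0, 0, 0, 0, -0.5, 1], [0, 0, 0, 0, 0, -0.5, 1], [0, 0, 0, 0, 0, -0.5, 1]]}}

```text
clock: 19.1
tool_pos: [0.6099, 0.0295, 0.1354]
orientation: [180.0, 0.0, 116.0]
force: [-0.3, 1.0, -1.5]
opening: 0.0236
```

Emit:
{"method": "carry_out", "body": {"increments": [[0, 0, 0, 0, 0, -0.3, 1], [0, 0, 0, 0, 0, -0.5, 1], [0, 0, 0, 0, 0, -0.5, 1], [0, 0, 0, 0, 0, -0.5, 1]]}}

```text
clock: 19.6
tool_pos: [0.61, 0.0296, 0.135]
orientation: [180.0, 0.0, 116.0]
force: [-0.6, 0.7, 2.2]
opening: 0.0233
```

C touches at 51.5 mm. The plane through the three touches gives a lean of about 0.045 rad (in the stated range). The high spot is at about 14° from world x, bounded to 5–17° by the lean range. I go over that point at (0.670, -0.017).

Emit:
{"method": "carry_out", "body": {"increments": [[0, 0, 0, 0, 0, 6, 1], [0, 0, 0, 0, 0, 13, 1], [0, 0, 0, 20, -16, 13, 1], [0, 0, 0, 40, -32, 13, 1], [0, 0, 0, 59.7, -46.6, 12, 1], [0, 0, 0, 59.7, -46.6, 9, 1], [0, 0, 0, 59.7, -46.6, 7, 1], [0, 0, 0, 59.7, -46.6, 6, 1], [0, 0, 0, 59.7, -46.6, 5, 1], [0, 0, 0, 59.7, -46.6, 4, 1], [0, 0, 0, 59.7, -46.6, 3.4, 1], [0, 0, 0, 59.7, -46.6, 3.4, 1], [0, 0, 0, 59.7, -46.6, 3.4, 1]]}}

```text
clock: 21.22
tool_pos: [0.6696, -0.0171, 0.1383]
orientation: [-180.0, 0.0, 116.0]
force: [-0.7, -0.2, -0.2]
opening: 0.0234
```

Emit:
{"method": "carry_out", "body": {"increments": [[0, 0, 0, 0, 0, -0.3, 1], [0, 0, 0, 0, 0, -0.6, 1], [0, 0, 0, 0, 0, -0.9, 1], [0, 0, 0, 0, 0, -1.2, 1], [0, 0, 0, 0, 0, -1.2, 1], [0, 0, 0, 0, 0, -1.2, 1]]}}

```text
clock: 21.98
tool_pos: [0.6696, -0.0171, 0.1372]
orientation: [180.0, 0.0, 116.0]
force: [-0.1, -0.2, 0.7]
opening: 0.0235
```

This point touches at 53.7 mm, the highest yet, which agrees with the plane. Now I press slowly.

Emit:
{"method": "carry_out", "body": {"increments": [[0, 0, 0, 0, 0, -0.2, 1], [0, 0, 0, 0, 0, -0.4, 1], [0, 0, 0, 0, 0, -0.6, 1], [0, 0, 0, 0, 0, -0.8, 1], [0, 0, 0, 0, 0, -1.0, 1]]}}

```text
clock: 22.6
tool_pos: [0.6699, -0.0171, 0.1366]
orientation: [180.0, 0.0, 116.0]
force: [-1.0, 0.4, 5.3]
opening: 0.0234
```

Emit:
{"method": "carry_out", "body": {"increments": [[0, 0, 0, 0, 0, -0.2, 1], [0, 0, 0, 0, 0, -0.4, 1], [0, 0, 0, 0, 0, -0.6, 1], [0, 0, 0, 0, 0, -0.8, 1], [0, 0, 0, 0, 0, -1.0, 1]]}}

```text
clock: 23.22
tool_pos: [0.6702, -0.0171, 0.1362]
orientation: [179.9, 0.0, 116.0]
force: [-1.7, 1.0, 9.1]
opening: 0.0235
```

Emit:
{"method": "carry_out", "body": {"increments": [[0, 0, 0, 0, 0, -0.2, 1], [0, 0, 0, 0, 0, -0.4, 1], [0, 0, 0, 0, 0, -0.6, 1], [0, 0, 0, 0, 0, -0.8, 1], [0, 0, 0, 0, 0, -1.0, 1]]}}

```text
clock: 23.85
tool_pos: [0.6704, -0.0171, 0.1359]
orientation: [179.9, 0.1, 116.0]
force: [-4.3, 1.5, 12.8]
opening: 0.0235
```

Emit:
{"method": "carry_out", "body": {"increments": [[0, 0, 0, 0, 0, -0.2, 1], [0, 0, 0, 0, 0, -0.4, 1], [0, 0, 0, 0, 0, -0.6, 1], [0, 0, 0, 0, 0, -0.8, 1], [0, 0, 0, 0, 0, -0.8, 1]]}}

```text
clock: 24.48
tool_pos: [0.6705, -0.017, 0.1355]
orientation: [179.9, 0.1, 116.0]
force: [-2.3, 1.3, 13.1]
opening: 0.0236
```

Emit:
{"method": "carry_out", "body": {"increments": [[0, 0, 0, 0, 0, -0.2, 1], [0, 0, 0, 0, 0, -0.4, 1], [0, 0, 0, 0, 0, -0.6, 1], [0, 0, 0, 0, 0, -0.8, 1], [0, 0, 0, 0, 0, -1.0, 1], [0, 0, 0, 0, 0, -1.2, 1], [0, 0, 0, 0, 0, -1.2, 1]]}}

```text
clock: 25.35
tool_pos: [0.6707, -0.017, 0.1344]
orientation: [179.8, 0.1, 116.0]
force: [-2.2, 0.7, 13.2]
opening: 0.0236
```

Sliding steadily at about 14 N. I continue.

Emit:
{"method": "carry_out", "body": {"increments": [[0, 0, 0, 0, 0, -0.2, 1], [0, 0, 0, 0, 0, -0.4, 1], [0, 0, 0, 0, 0, -0.6, 1], [0, 0, 0, 0, 0, -0.8, 1], [0, 0, 0, 0, 0, -1.0, 1], [0, 0, 0, 0, 0, -1.2, 1], [0, 0, 0, 0, 0, -1.4, 1], [0, 0, 0, 0, 0, -1.6, 1], [0, 0, 0, 0, 0, -1.8, 1], [0, 0, 0, 0, 0, -1.8, 1]]}}

```text
clock: 26.6
tool_pos: [0.6711, -0.0169, 0.1327]
orientation: [179.8, 0.1, 116.0]
force: [-2.1, 0.9, 13.2]
opening: 0.0235
```

Emit:
{"method": "carry_out", "body": {"increments": [[0, 0, 0, 0, 0, -0.2, 1], [0, 0, 0, 0, 0, -0.4, 1], [0, 0, 0, 0, 0, -0.6, 1], [0, 0, 0, 0, 0, -0.8, 1], [0, 0, 0, 0, 0, -0.8, 1], [0, 0, 0, 0, 0, -0.8, 1]]}}

```text
clock: 27.35
tool_pos: [0.6712, -0.0169, 0.132]
orientation: [179.8, 0.1, 116.0]
force: [-1.5, 2.1, 13.6]
opening: 0.0238
```

Emit:
{"method": "carry_out", "body": {"increments": [[0, 0, 0, 0, 0, -0.2, 1], [0, 0, 0, 0, 0, -0.4, 1], [0, 0, 0, 0, 0, -0.6, 1], [0, 0, 0, 0, 0, -0.6, 1], [0, 0, 0, 0, 0, -0.6, 1]]}}

```text
clock: 27.98
tool_pos: [0.6712, -0.0168, 0.1314]
orientation: [179.8, 0.1, 116.0]
force: [-1.5, 0.9, 13.8]
opening: 0.0237
```

Emit:
{"method": "carry_out", "body": {"increments": [[0, 0, 0, 0, 0, -0.2, 1], [0, 0, 0, 0, 0, -0.4, 1], [0, 0, 0, 0, 0, -0.6, 1], [0, 0, 0, 0, 0, -0.6, 1], [0, 0, 0, 0, 0, -0.6, 1]]}}

```text
clock: 28.6
tool_pos: [0.6714, -0.0168, 0.1309]
orientation: [179.8, 0.1, 116.1]
force: [-1.3, 0.8, 13.5]
opening: 0.0237
```

Emit:
{"method": "carry_out", "body": {"increments": [[0, 0, 0, 0, 0, -0.2, 1], [0, 0, 0, 0, 0, -0.4, 1], [0, 0, 0, 0, 0, -0.6, 1], [0, 0, 0, 0, 0, -0.6, 1], [0, 0, 0, 0, 0, -0.6, 1]]}}

```text
clock: 29.22
tool_pos: [0.6715, -0.0168, 0.1303]
orientation: [179.7, 0.1, 116.1]
force: [-1.1, 2.1, 14.7]
opening: 0.0235
```

Emit:
{"method": "carry_out", "body": {"increments": [[0, 0, 0, 0, 0, -0.2, 1], [0, 0, 0, 0, 0, -0.4, 1], [0, 0, 0, 0, 0, -0.4, 1], [0, 0, 0, 0, 0, -0.4, 1]]}}

```text
clock: 29.72
tool_pos: [0.6715, -0.0168, 0.13]
orientation: [179.7, 0.1, 116.1]
force: [-1.0, 1.2, 13.7]
opening: 0.0235
```

The force isn't climbing yet and I've travelled far enough, so I check for tool slip.

Run:
```python
from h import *
p=ctrl.get_obs()["tool_pos"]
s=ctrl.snapshot("side"); im=cv2.resize(s["pixels"],None,fx=5,fy=5,interpolation=cv2.INTER_CUBIC)
a=np.linspace(0,2*np.pi,60)
n=p-[0,0,.0835]
for z0,z1,r in((0.008,.05,.008),(.05,.057,.015),(.057,.13,.012)):
    P=np.array([[n[0]+r*np.cos(t),n[1]+r*np.sin(t),n[2]+z] for z in(z0,z1) for t in a])
    cv2.polylines(im,[np.int32((cv2.convexHull(np.float32(proj(s,P)))+.5)*5)],True,(0,255,0),1)
P=np.c_[.610+.075*np.cos(a),-.032+.075*np.sin(a),0*a+.048]
cv2.polylines(im,[np.int32((proj(s,P)+.5)*5)],True,(255,0,0),1)
u,v=np.int32(proj(s,[.63,-.03,.07])[0]*5); im=im[v-300:v+250,u-300:u+300]
cv2.imwrite("pics/crop4.png",cv2.convertScaleAbs(im,alpha=1.4))
```

```text
(no output)
```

View pics/crop4.png

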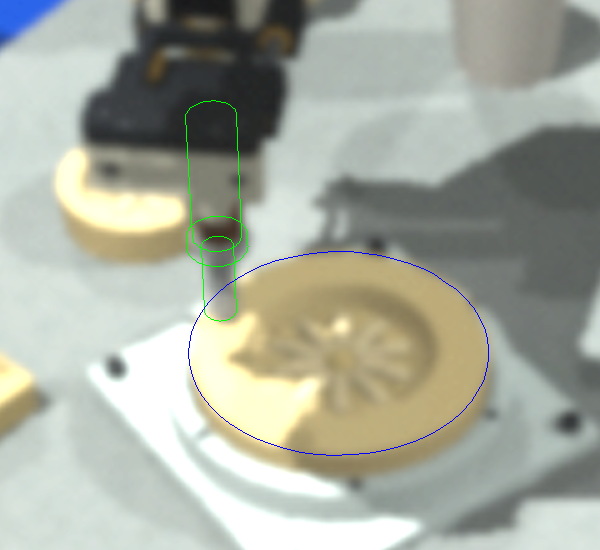

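Emit:
{"method": "carry_out", "body": {"increments": [[0, 0, 0, 0, 0, -0.2, 1], [0, 0, 0, 0, 0, -0.4, 1], [0, 0, 0, 0, 0, -0.6, 1], [0, 0, 0, 0, 0, -0.6, 1], [0, 0, 0, 0, 0, -0.6, 1]]}}

```text
clock: 30.4
tool_pos: [0.6716, -0.0168, 0.1296]
orientation: [179.7, 0.1, 116.1]
force: [-1.4, 1.0, 14.5]
opening: 0.0237
```

Emit:
{"method": "carry_out", "body": {"increments": [[0, 0, 0, 0, 0, -0.2, 1], [0, 0, 0, 0, 0, -0.4, 1], [0, 0, 0, 0, 0, -0.6, 1], [0, 0, 0, 0, 0, -0.6, 1], [0, 0, 0, 0, 0, -0.6, 1]]}}

```text
clock: 31.02
tool_pos: [0.6717, -0.0168, 0.1294]
orientation: [179.7, 0.1, 116.1]
force: [-2.3, 2.8, 17.3]
opening: 0.0233
```

The force is climbing at last. One more step to confirm the hard stop.

Emit:
{"method": "carry_out", "body": {"increments": [[0, 0, 0, 0, 0, -0.2, 1], [0, 0, 0, 0, 0, -0.4, 1], [0, 0, 0, 0, 0, -0.6, 1], [0, 0, 0, 0, 0, -0.6, 1], [0, 0, 0, 0, 0, -0.6, 1]]}}

```text
clock: 31.65
tool_pos: [0.6719, -0.0168, 0.1292]
orientation: [179.7, 0.1, 116.1]
force: [-1.8, 2.2, 17.9]
opening: 0.0235
```

Emit:
{"method": "carry_out", "body": {"increments": [[0, 0, 0, 0, 0, -0.2, 1], [0, 0, 0, 0, 0, -0.4, 1], [0, 0, 0, 0, 0, -0.5, 1], [0, 0, 0, 0, 0, -0.5, 1], [0, 0, 0, 0, 0, -0.5, 1]]}}

```text
clock: 32.28
tool_pos: [0.672, -0.0167, 0.129]
orientation: [179.7, 0.2, 116.1]
force: [-3.2, 1.6, 21.0]
opening: 0.0235
```

22 N, above the 19 N sliding range, so it is on the stop. To check against slip, I ease off here to find the contact height, then touch lightly at C to compare.

Emit:
{"method": "carry_out", "body": {"increments": [[0, 0, 0, 0, 0, 1, 1], [0, 0, 0, 0, 0, 2, 1], [0, 0, 0, 0, 0, 3, 1], [0, 0, 0, 0, 0, 3, 1], [0, 0, 0, 0, 0, 3, 1]]}}

```text
clock: 32.9
tool_pos: [0.6713, -0.0168, 0.13]
orientation: [179.8, 0.1, 116.0]
force: [0.1, 0.3, 11.2]
opening: 0.0236
```

Emit:
{"method": "carry_out", "body": {"increments": [[0, 0, 0, 0, 0, 1, 1], [0, 0, 0, 0, 0, 2, 1], [0, 0, 0, 0, 0, 2.3, 1], [0, 0, 0, 0, 0, 2.3, 1], [0, 0, 0, 0, 0, 2.3, 1]]}}

```text
clock: 33.52
tool_pos: [0.6703, -0.0169, 0.1306]
orientation: [179.9, 0.0, 116.0]
force: [3.3, 1.3, 5.0]
opening: 0.0236
```

Emit:
{"method": "carry_out", "body": {"increments": [[0, 0, 0, 0, 0, 5, 1], [0, 0, 0, 0, 0, 12, 1], [0, 0, 0, -20, 16, 12, 1], [0, 0, 0, -40, 32, 12, 1], [0, 0, 0, -59.7, 46.6, 11, 1], [0, 0, 0, -59.7, 46.6, 9, 1], [0, 0, 0, -59.7, 46.6, 7.5, 1], [0, 0, 0, -59.7, 46.6, 6.5, 1], [0, 0, 0, -59.7, 46.6, 5.5, 1], [0, 0, 0, -59.7, 46.6, 4.5, 1], [0, 0, 0, -59.7, 46.6, 3.5, 1], [0, 0, 0, -59.7, 46.6, 2.5, 1], [0, 0, 0, -59.7, 46.6, 2.0, 1], [0, 0, 0, -59.7, 46.6, 2.0, 1], [0, 0, 0, -59.7, 46.6, 2.0, 1]]}}

```text
clock: 35.4
tool_pos: [0.6099, 0.0296, 0.1323]
orientation: [180.0, 0.0, 116.0]
force: [-0.6, 0.1, -0.6]
opening: 0.0235
```

Emit:
{"method": "carry_out", "body": {"increments": [[0, 0, 0, 0, 0, -0.3, 1], [0, 0, 0, 0, 0, -0.6, 1], [0, 0, 0, 0, 0, -0.9, 1], [0, 0, 0, 0, 0, -0.9, 1], [0, 0, 0, 0, 0, -0.9, 1]]}}

```text
clock: 36.02
tool_pos: [0.6099, 0.0295, 0.1314]
orientation: [-180.0, 0.0, 116.0]
force: [-0.1, -0.7, -1.1]
opening: 0.0235
```

Emit:
{"method": "carry_out", "body": {"increments": [[0, 0, 0, 0, 0, -0.3, 1], [0, 0, 0, 0, 0, -0.5, 1], [0, 0, 0, 0, 0, -0.5, 1], [0, 0, 0, 0, 0, -0.5, 1]]}}

```text
clock: 36.52
tool_pos: [0.61, 0.0296, 0.131]
orientation: [180.0, 0.0, 116.0]
force: [-0.1, -0.3, 1.1]
opening: 0.0233
```

C touches at TCP 0.1310 and the pressed spot at 0.1306–0.131, so the rim is flat. Back to the block.

Emit:
{"method": "carry_out", "body": {"increments": [[0, 0, 0, 0, 0, 15, 1], [0, 0, 0, 0, 0, 35, 1], [0, 0, 0, 0, 0, 57, 1], [0, 0, 0, -20, -40, 57, 1], [0, 0, 0, -40, -80, 57, 1], [0, 0, 0, -60, -120, 57, 1], [0, 0, 0, -80, -160, 57, 1], [0, 0, 0, -100, -200, 57, 1], [0, 0, 0, -120, -240, 57, 1], [0, 0, 0, -138, -280, 57, 1], [0, 0, 0, -145, -295, 57, 1], [0, 0, 0, -145, -295, 40, 1], [0, 0, 0, -145, -295, 25, 1], [0, 0, 0, -145, -295, 18, 1], [0, 0, 0, -145, -295, 18, 1], [0, 0, 0, -145, -295, 18, 1], [0, 0, 0, -145, -295, 18, 1]]}}

```text
clock: 38.65
tool_pos: [0.4653, -0.2654, 0.1494]
orientation: [180.0, 0.0, 116.0]
force: [-0.2, 0.5, -1.1]
opening: 0.0237
```

Run:
```python
from h import *
o=ctrl.get_obs();p=o["tool_pos"];print(p,o["orientation"],o["force"])
s=ctrl.snapshot("side"); im=cv2.resize(s["pixels"],None,fx=6,fy=6,interpolation=cv2.INTER_CUBIC)
a=np.linspace(0,2*np.pi,60)
n=p-[0,0,.0833]
for z0,z1,r in((0.008,.05,.008),(.05,.057,.015),(.057,.13,.012)):
    P=np.array([[n[0]+r*np.cos(t),n[1]+r*np.sin(t),n[2]+z] for z in(z0,z1) for t in a])
    cv2.polylines(im,[np.int32((cv2.convexHull(np.float32(proj(s,P)))+.5)*6)],True,(0,255,0),1)
P=np.c_[.4649+.0105*np.cos(a),-.2657+.0105*np.sin(a),0*a+.055]
cv2.polylines(im,[np.int32((proj(s,P)+.5)*6)],True,(255,0,0),1)
u,v=np.int32(proj(s,n)[0]*6); im=im[v-250:v+200,u-250:u+250]
cv2.imwrite("pics/crop5.png",cv2.convertScaleAbs(im,alpha=1.6))
```

```text
[ 0.46527353 -0.26541938  0.1493804 ] [1.79962093e+02 3.32712380e-02 1.16020963e+02] [-0.15287924  0.4800953  -1.13661566]
```

View pics/crop5.png

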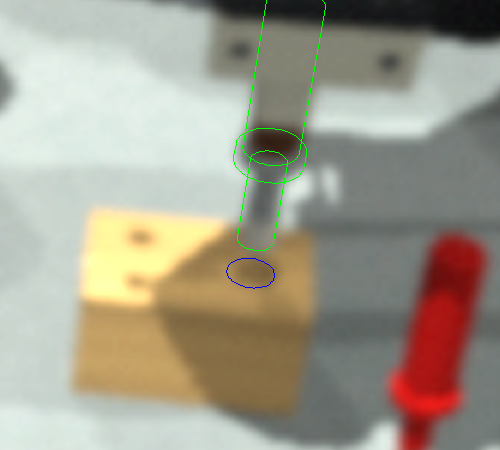

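The tool is still upright and aligned over the hole (blue ring at 250,273). I insert the nose.

Emit:
{"method": "carry_out", "body": {"increments": [[0, 0, 0, -0.4, -0.3, -3, 1], [0, 0, 0, -0.4, -0.3, -6, 1], [0, 0, 0, -0.4, -0.3, -9, 1], [0, 0, 0, -0.4, -0.3, -12, 1], [0, 0, 0, -0.4, -0.3, -15, 1], [0, 0, 0, -0.4, -0.3, -18, 1], [0, 0, 0, -0.4, -0.3, -18, 1], [0, 0, 0, -0.4, -0.3, -18, 1]]}}

```text
clock: 39.7
tool_pos: [0.4645, -0.2658, 0.1309]
orientation: [180.0, 0.0, 116.0]
force: [0.5, 0.6, -0.6]
opening: 0.0236
```

Emit:
{"method": "carry_out", "body": {"increments": [[0, 0, 0, 0, 0, -5, 1], [0, 0, 0, 0, 0, -10, 1], [0, 0, 0, 0, 0, -15, 1], [0, 0, 0, 0, 0, -20, 1], [0, 0, 0, 0, 0, -25, 1], [0, 0, 0, 0, 0, -30, 1], [0, 0, 0, 0, 0, -35, 1], [0, 0, 0, 0, 0, -39, 1], [0, 0, 0, 0, 0, -41.5, 1], [0, 0, 0, 0, 0, -42, 1], [0, 0, 0, 0, 0, -42, 1]]}}

```text
clock: 41.08
tool_pos: [0.4645, -0.2658, 0.0889]
orientation: [180.0, 0.0, 116.0]
force: [0.1, 0.5, -0.5]
opening: 0.0236
```

Nearly seated. I open, let it drop the last fraction of a millimetre, then retreat straight up.

Emit:
{"method": "carry_out", "body": {"increments": [[0, 0, 0, 0, 0, -0.4, 1], [0, 0, 0, 0, 0, -0.4, 0.6], [0, 0, 0, 0, 0, -0.4, 0.3], [0, 0, 0, 0, 0, -0.4, 0], [0, 0, 0, 0, 0, -0.4, 0], [0, 0, 0, 0, 0, -0.4, 0], [0, 0, 0, 0, 0, -0.4, 0], [0, 0, 0, 0, 0, 10, 0], [0, 0, 0, 0, 0, 25, 0], [0, 0, 0, 0, 0, 45, 0], [0, 0, 0, 0, 0, 70, 0], [0, 0, 0, 0, 0, 100, 0], [0, 0, 0, 0, 0, 140, 0], [0, 0, 0, -40, -80, 140, 0], [0, 0, 0, -80, -160, 140, 0], [0, 0, 0, -120, -240, 140, 0], [0, 0, 0, -165, -330, 140, 0], [0, 0, 0, -165, -330, 140, 0], [0, 0, 0, -165, -330, 140, 0]]}}

```text
clock: 43.45
tool_pos: [0.2982, -0.5977, 0.2304]
orientation: [180.0, 0.1, 116.0]
force: [1.1, -0.1, 0.9]
opening: 0.0875
```

```bash
sed -i 's/crop1/crop6/' fit.py
cat >> fit.py <<'E'
print(ctrl.get_obs()["tool_pos"],ctrl.get_obs()["clock"])
for s in S:
    for l in ("tub","cup","heart_mould","bar_mould","round_mould"):
        for d in ctrl.search_frame(s,l)[:1]: print(l,round(d["confidence"],2),np.round(d["centre"],3))
im=cv2.resize(S[1]["pixels"],None,fx=4,fy=4,interpolation=cv2.INTER_CUBIC)
im2=cv2.resize(cv2.imread("pics/side0.png"),None,fx=4,fy=4,interpolation=cv2.INTER_CUBIC)
e=lambda i:i[690:1020,1060:1480]
cv2.imwrite("pics/crop6.png",cv2.convertScaleAbs(np.vstack([np.hstack(out)[60:300],np.hstack([e(im2)[:,:400],e(im)[:,:400]])]),alpha=1.2))
E
python3 fit.py
```

```text
tool 0.52 off 2.7 243
tool 0.51 off 1.6 267
block 0.74 off 1.8 1249
block 0.84 off 3.1 1037
fixture 0.84 off 0.2 6165
fixture 0.71 off 6.5 4308
mould 0.59 off 1.1 3404
mould 0.88 off 2.9 2128
cams [0]
[ 0.4637 -0.2649] resid 39.2 of [243]
[ 0.6096 -0.0316  1.2022] resid 111.9 of [6165]
[ 0.4853 -0.2553  0.3948] resid 90.4 of [1490]
hole [ 0.46312791 -0.26457634]
cams [1]
[ 0.4663 -0.27  ] resid 34.5 of [267]
[ 0.6118 -0.0332  1.2011] resid 120.4 of [4308]
[ 0.4875 -0.2582  0.3865] resid 78.4 of [1304]
hole [ 0.46526443 -0.26729179]
cams [0, 1]
[ 0.464  -0.2652] resid 81.8 of [243, 267]
[ 0.6104 -0.0321  1.2033] resid 272.4 of [6165, 4308]
[ 0.4859 -0.2558  0.4072] resid 201.0 of [1490, 1304]
hole [ 0.46389144 -0.26527843]
[ 0.30031791 -0.59498744  0.22960388] 43.95
tub 0.92 [0.505 0.248 0.098]
cup 0.83 [ 0.704 -0.357  0.048]
heart_mould 0.56 [0.667 0.327 0.025]
bar_mould 0.88 [0.798 0.117 0.026]
round_mould 0.58 [ 0.79  -0.104  0.021]
tub 0.56 [0.492 0.28  0.076]
cup 0.89 [ 0.694 -0.329  0.058]
heart_mould 0.92 [0.66  0.34  0.023]
bar_mould 0.89 [0.792 0.136 0.023]
round_mould 0.83 [ 0.788 -0.096  0.024]
```

View pics/crop6.png

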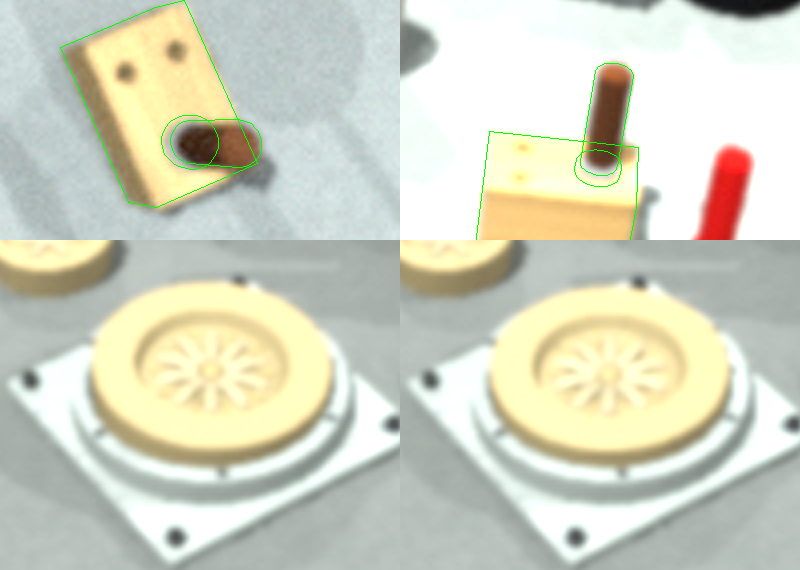

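The tool stands in its hole as at the start. Before and after, the far rim has dropped (top edge at row 280, now 285) and the near edge hasn't moved, so the mould is flat. I hand in.

```bash
python3 -c "
from h import *
print(ctrl.close_job())"
```

```text
the job is handed in; nothing more can be done
None
```

The mould is pressed home and the setting tool is back in its hole. I handed the job in at about 44 s of the 72 s allowed; no verdict was given.

- **Finding the high spot:** I took the wooden-handled tool, not the red one, and touched the rim lightly at 240°, 0° and 90°. The readings were 48.7, 53.4 and 51.5 mm. They put the high spot at about 14° from world x, with a lean of about 0.045 rad.
- **Pressing:** I pressed only there. The mould slid down at about 14 N, then the force climbed to about 22 N at the stop, so it stayed under the 30 N limit at every reading.
- **Checks on the mould:** Afterwards the rim at the pressed spot and at 90° agreed to about 0.4 mm. The before and after pictures also show the far edge lower and the near edge unmoved.
- **Checks on the tool and the rest:** In the last pictures the tool stands upright on its collar in the hole, within about 1 mm of where it started. The arm is clear, and it never went near the other moulds, the tub or the cup. I only took positions for most of those at the end; the cup's matches its starting one.
- **One disagreement:** The three touch heights read about 0.7 mm lower overall than the stated geometry predicts. I put this down to a constant height offset; it doesn't affect the direction I found.

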